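# Draw the carrying board from under the doughnut boxes

## Task

Take the blue carrying board by its black grip and draw it out along the runway from under the stack of doughnut boxes, never forcing it hard against its slab and guides, so that the boxes stay neatly stacked, upright and in their bay. Go on until its nose has gently pushed in the orange sprung stop pad a little, never more than half its travel, and leave the board lying there against it. Leave the other things on the table alone.

Things in the scene. Friction and masses are not known exactly. Their poses are not given: they have to be found in the camera images.
- bay: White slab 640 x 130 x 20 mm, fixed on the table: stack of boxes at one end, open runway to the other. Origin on the table under the stack's middle; +x along the runway, the way the board is drawn (slab spans x -110 to 530 mm), y across, z up. Guides have inner faces at y +-48 mm: cheeks 34 mm high beside the stack, strips 8 mm high at x 98 to 398 mm. Back wall at x -98 mm.
- gate (a point): Middle of the underside of the red gate bar across the bay, in front of the stack (91 mm from the bay's origin). The bar is 8 mm thick, 24 mm high; the slot under it is 10 mm high: the board's flat plate passes through, the bottom box is held back after sliding up to 10 mm with the board.
- board: Blue carrying board, 6 mm thick, about 0.6 kg, flat on the slab under the boxes, 3 mm play to each guide. Origin on its underside, below the stack's middle at the start; x towards its nose. 90 mm wide from x -80 (tail) to 100 mm, then a 60 mm wide tongue to the nose at x 205 mm. Drawing it takes a few newtons. It is clear of the boxes once its tail is past x 95 mm of the bay.
- board_grip (a point): Point on the black upright grip of the board, where to hold it: the grip is a block 40 mm along the board, 24 mm across and 50 mm high, from 6 to 56 mm above the board's underside. This point is on its centre line, 165 mm from the board's origin towards the nose, 38 mm above the board's underside (18 mm under the top of the grip).
- board_tail (a point): Middle of the tail (rear end) of the board, half-way up its thickness, 80 mm behind the board's origin.
- pad (a joint): Push-in of the orange sprung stop pad (70 mm wide, 22 mm high) at the runway's end, m: 0 untouched, 0.020 full travel; spring 0.4 N per mm from 0.8 N. Its block (38 mm high) was set by hand, place not measured: the pad's free face is anywhere from x 400 to 460 mm of the bay, so the nose meets it after a draw of 193 to 256 mm. Let go, the board stays, by friction, pressed lightly on the pad.
- box1: Closed two-doughnut box, kraft base with clear lid, 160 x 90 x 42 mm, 0.14 to 0.28 kg, bottom of the stack. Origin at the centre of its underside, x along its length.
- box1_mid (a point): Centre of that bottom box.
- box2: Closed two-doughnut box, kraft base with clear lid, 160 x 90 x 42 mm, 0.14 to 0.28 kg, middle of the stack. Origin at the centre of its underside, x along its length.
- box2_mid (a point): Centre of that middle box.
- box3: Closed two-doughnut box, kraft base with clear lid, 160 x 90 x 42 mm, 0.14 to 0.28 kg, top of the stack. Origin at the centre of its underside, x along its length.
- box3_mid (a point): Centre of that top box.
- open_box_a: Open kraft box 160 x 90 x 36 mm with a pink and a green doughnut. Bystander; leave it where it is. Origin at its underside.
- open_box_b: Open kraft box 160 x 90 x 36 mm with two pink doughnuts. Bystander; leave it where it is. Origin at its underside.
- sprinkle_tray: Clear tray 120 x 90 x 30 mm with sprinkles. Bystander; leave it where it is. Origin at its underside.
- shaker: White jar with red cap, 52 mm across, 110 mm high. Bystander; leave it where it is. Origin at its underside.
- spatula: Spatula 240 mm long lying on the table. Bystander; leave it where it is. Origin at its underside.
- plate: White plate 150 mm across with a green doughnut. Bystander; leave it where it is. Origin at its underside.

How it is judged:
By the outcome, as a careful person would: the job done as asked, in the order asked, and still so for the second after the job is handed in, with the robot touching nothing.
It also fails if it takes over 64 s, if anything falls off the work surface, if the arm or the gripper's body presses on something with over 40 N, if the wrist force passes 120 N, or if a joint passes its speed limit or range.

## Robot

A 6-joint arm with a two-finger parallel gripper is mounted at the origin on the work surface. World frame = base frame: x ahead of the robot, y to its left, z up, the work surface at z = 0. Lengths are in m, angles in rad, forces in N, time in s.
With the tool pointing down it reaches from about 0.325 to 0.85 m from the base axis. Payload 15.5 kg.
Tool frame: the origin (TCP) lies on the mounting face of the last link; the fingertips stand 191 mm ahead of it and the grasp point (between the pads) lies 172 mm ahead of it; x points along the fingers, z is the direction in which the jaws open and shut, and the axes are right-handed (so a half turn about x gives the same grasp; the last joint's range is limited). The gripper opens to 91 mm and grips with 3 to 60 N. Pads are 32 mm wide; open, the fingers measure 118 mm over their backs; the gripper's body (76 mm by 178 mm) begins 60 mm behind the grasp point.
Start: joints at [1.198, 0.494, 1.345, -0, 1.302, -0.096], TCP at [0.171, 0.601, 0.405] pointing down, gripper open.
Joint ranges: [-2.91, 2.91], [-0.82, 2.16], [0.22, 2.67], [-1.22, 4.37], [0.12, 2.79], [-3.08, 3.08]. Speed limits (rad/s): [1.89, 1.89, 2.57, 3.01, 3.01, 3.01].

## Interface

Orientations are given as a 3x3 rotation matrix whose columns are the frame's x, y, z axes.
In Python, from plant import env gives the robot as it stands.
- The arm moves only by the shell command python3 -m creep 'ROWS' [FORCE]. ROWS is a JSON object of lists of equal length, an entry for each row: "angular": the turn, a rotation vector about the tool's x, y, z in degrees, a list of three; "travel": the shift along the tool's x, y, z in cm, a list of three; "hand": the opening, from 0 (shut) to 1 (fully open). A call has 1 to 20 rows; each row shifts and turns the commanded pose from where the row before left it, along the tool's axes as they then stand; what a row does not reach is not made up. A row lasts 1/12 s, in which the tool goes at most 41.7 mm and 7.16 degrees, less where a joint would pass 70% of its speed; a pose out of reach is approached as far as the arm can. A call with a gripper value outside its range is refused whole. The fingers move at their own pace and stop on an object; FORCE is the grip in N (left out, the last holds). Time passes only in rows, so rows that do not move let the fingers close. It gives the time, the measured TCP pose, the force and the opening at its end, in the units of the state.
- env.get_state(): the state, without advancing time (a new reading comes with each control period).
- env.capture(name): name is "scene" or "top" or "wrist"; returns (picture, depth): 420x560x3 uint8, blue, green, red; 420x560 float32, m along the optical axis (not along the pixel's ray), 0 where there is no reading.
- env.get_calibration(name): a dict with "camera_matrix" (3x3 intrinsics, pixels), "R" (3x3) and "t" (3): a world point X has camera coordinates R X + t; the wrist camera has in their place "tool_from_camera" (4x4, takes a point from camera to tool coordinates, whose origin is the TCP and whose axes are the tool frame's). Camera axes: x right, y down, z forward; pixel columns grow to the right and rows downward; lengths in m; the calibration is good to about 2 mm. A picture is of the moment at which its call begins: read the wrist's pose just before it. get_calibration takes no time and is no camera call.
- env.close_job(): hands the job in, once; it reports no verdict.
The state is a dict: "time_s": time; "qpos": joint angles; "qd": joint speeds; "joint_efforts": joint torques, N m; "ee_pos": TCP position; "eef_rot": TCP orientation; "contact_force": force on the tool from outside, world axes, zero at the start; "ft_torque": the same for the moment, N m; "opening": finger opening in m.
Only numpy, scipy, OpenCV 4.12 (cv2) and the standard library are available. Lean on these libraries where they do the work, as an engineer would, in place of code of your own. Each camera call takes 0.05 s, during which the arm holds its last target. There are 200 camera calls.

## Working session

There is one attempt and no reset: what is moved stays moved. The work goes in short steps, Python scripts to look and compute and a shell command to move; the robot and the scene stay as the last step left them, time stands still between calls to the robot, and variables do not carry over. Pictures are saved under pics/ and viewed, about 8 in all and at most 12, crops included, and the job is handed in when it is done.

```bash
mkdir -p pics; ls
python3 - <<'E'
from plant import env
import cv2,numpy as np
s=env.get_state();print(s['time_s'],s['ee_pos'],np.round(s['eef_rot'],3).tolist(),s['contact_force'],s['opening'])
for n in("scene","top"):
    p,d=env.capture(n);cv2.imwrite(f"pics/{n}0.png",p);np.save(f"pics/{n}0.npy",d)
    c=env.get_calibration(n);print(n,{k:np.round(v,4).tolist() for k,v in c.items()})
E
```

```text
pics
0.0 [0.17134343 0.60090276 0.40416388] [[-0.0, -0.962, 0.274], [-0.001, 0.274, 0.962], [-1.0, 0.0, -0.001]] [ 0.75695503  0.58761475 -0.47227569] 0.09060190943671828
scene {'camera_matrix': [[483.1954, 0.0, 282.2917], [0.0, 483.1954, 206.6453], [0.0, 0.0, 1.0]], 'R': [[0.4593, 0.8881, -0.0167], [0.6956, -0.3713, -0.615], [-0.5524, 0.2709, -0.7883]], 't': [-0.2221, -0.3129, 1.7323]}
top {'camera_matrix': [[432.2133, 0.0, 286.3993], [0.0, 432.2133, 210.0968], [0.0, 0.0, 1.0]], 'R': [[0.0146, -0.9996, -0.0234], [-0.9969, -0.0127, -0.0783], [0.0779, 0.0244, -0.9967]], 't': [-0.0298, 0.563, 1.3994]}
```

View pics/scene0.png

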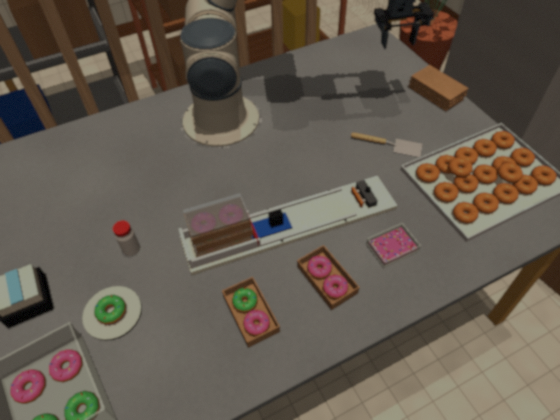

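View pics/top0.png

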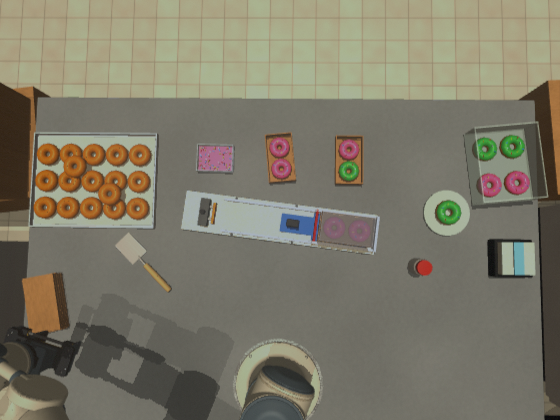

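The scene and top views show the stack at about (345,232) in the top picture, the red gate at x≈316, the blue board with its grip at (293,224), and the orange pad at (213,213). The runway goes towards world +y.

```bash
cat > h.py <<'E'
import cv2,numpy as np
from plant import env
def ray(n,uv,z):
    c=env.get_calibration(n);K,R,t=(np.array(c[k]) for k in("camera_matrix","R","t"))
    uv=np.atleast_2d(uv).astype(float);d=np.c_[uv,np.ones(len(uv))]@np.linalg.inv(K).T@R
    o=-R.T@t;return o+d*((z-o[2])/d[:,2])[:,None]
def proj(n,X):
    c=env.get_calibration(n);q=np.atleast_2d(X)@np.array(c["R"]).T+np.array(c["t"]).ravel();q=q@np.array(c["camera_matrix"]).T
    return q[:,:2]/q[:,2:]
def hsv(p,lo,hi,roi):
    m=cv2.inRange(cv2.cvtColor(p,cv2.COLOR_BGR2HSV),lo,hi);k=np.zeros_like(m);x0,y0,x1,y1=roi;k[y0:y1,x0:x1]=1;return m*k
def big(m):
    c=max(cv2.findContours(m,cv2.RETR_EXTERNAL,cv2.CHAIN_APPROX_NONE)[0],key=cv2.contourArea);return c[:,0].astype(float)
E
python3 - <<'E'
from h import *
rois={"top":(180,185,385,260),"scene":(175,175,400,270)}
for n in rois:
    p=cv2.imread(f"pics/{n}0.png");r=rois[n]
    for nm,lo,hi,z in(("slab",(0,0,150),(180,60,255),.02),("blue",(100,120,60),(130,255,255),.026),("dark",(0,0,0),(180,255,60),.076),("orange",(8,130,120),(22,255,255),.042),("red",(172,140,90),(180,255,255),.054)):
        m=hsv(p,lo,hi,r)
        if nm=="slab": m=cv2.morphologyEx(m,cv2.MORPH_CLOSE,np.ones((9,9)))
        cs=[c for c in cv2.findContours(m,0,1)[0] if cv2.contourArea(c)>8]
        for c in cs:
            w=ray(n,c[:,0],z)[:,:2].astype(np.float32);rc=cv2.minAreaRect(w)
            print(n,nm,cv2.boundingRect(c),np.round(rc[0],4),np.round(rc[1],4),round(rc[2],1), np.round(cv2.boxPoints(rc),3).tolist() if nm=="slab" else "")
    x0,y0,x1,y1=r;cv2.imwrite(f"pics/{n}crop.png",cv2.resize(p[y0:y1,x0:x1],None,fx=3.5,fy=3.5,interpolation=2))
E
python3 -c "
import cv2,numpy as np
a,b=cv2.imread('pics/topcrop.png'),cv2.imread('pics/scenecrop.png')
w=max(a.shape[1],b.shape[1]);f=lambda i:cv2.copyMakeBorder(i,0,0,0,w-i.shape[1],0)
cv2.imwrite('pics/both.png',np.vstack([f(a),f(b)]))"
```

```text
top slab (181, 191, 199, 64) [ 5.24e-01 -2.00e-04] [0.6433 0.1283] 83.3 [[0.4230000078678131, -0.31200000643730164], [0.550000011920929, -0.3269999921321869], [0.6259999871253967, 0.31200000643730164], [0.49799999594688416, 0.3269999921321869]]
top blue (280, 214, 35, 22) [ 0.5212 -0.0575] [0.1069 0.0661] 83.4 
top orange (211, 203, 5, 21) [0.5496 0.2165] [0.0074 0.0658] 83.4 
scene slab (183, 239, 13, 21) [ 0.481  -0.2982] [0.0191 0.0786] 84.2 [[0.4410000145435333, -0.30399999022483826], [0.5189999938011169, -0.31200000643730164], [0.5210000276565552, -0.2930000126361847], [0.4429999887943268, -0.2849999964237213]]
scene slab (262, 177, 133, 71) [0.539  0.1073] [0.425  0.1219] 83.4 [[0.45399999618530273, -0.09700000286102295], [0.574999988079071, -0.11100000143051147], [0.6240000128746033, 0.3109999895095825], [0.503000020980835, 0.32499998807907104]]
scene blue (254, 214, 37, 23) [ 0.5211 -0.0531] [0.0979 0.0549] 82.6 
scene dark (323, 249, 18, 21) [0.7269 0.0209] [0.0745 0.0043] 6.2 
scene dark (269, 210, 14, 17) [ 0.5372 -0.0478] [0.0369 0.056 ] 63.6 
scene dark (356, 184, 20, 23) [0.5841 0.2259] [0.0341 0.0883] 82.5 
scene orange (302, 262, 6, 8) [ 0.6929 -0.0404] [0.0127 0.0226] 51.1 
scene orange (352, 188, 11, 16) [0.5544 0.219 ] [0.0084 0.0634] 82.8 
scene red (315, 262, 10, 7) [ 0.7156 -0.0068] [0.0237 0.0179] 43.6
```

View pics/both.png

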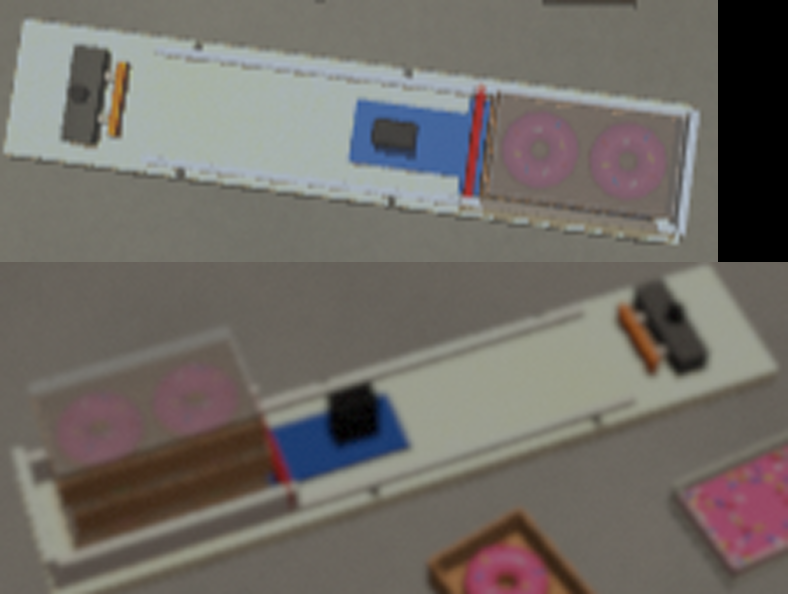

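The pictures show the runway clear, the board with its black grip just past the red gate, and the pad near the block at the far end. Next I'll fix the grip position from both views.

Run:
```python
from h import *
def run(a,o):
    e=np.array([np.sin(a),np.cos(a)]);f=np.array([-e[1],e[0]]);return lambda P:np.c_[(P[:,:2]-o)@e,(P[:,:2]-o)@f]
o=np.array([.500,-.208]);B=run(np.radians(6.7),o)
p=cv2.imread("pics/top0.png")
m=hsv(p,(0,0,0),(180,255,95),(284,214,306,234));c=big(m)
for z in(.076,):
    w=ray("top",c,z);rc=cv2.minAreaRect(w[:,:2].astype(np.float32));print("top grip",np.round(rc[0],4),np.round(rc[1],4),rc[2],B(np.array([rc[0]])))
u,v,_=[0,0,0]
p2=cv2.imread("pics/scene0.png");m2=hsv(p2,(0,0,0),(180,255,60),(262,205,290,235));c2=big(m2)
X=np.r_[o+.165*np.array([np.sin(np.radians(6.7)),np.cos(np.radians(6.7))]),0]
box=np.array([[a,b,z] for a in(.145,.185) for b in(-.012,.012) for z in(.026,.076)])
e=np.array([.1167,.9932]);f=np.array([-.9932,.1167])
W=np.c_[o+box[:,:1]*e+box[:,1:2]*f,box[:,2]]
for n,cc in(("top",c),("scene",c2)):
    q=proj(n,W);print(n,"pred bbox",q.min(0),q.max(0),"meas",cc.min(0),cc.max(0))
for n,pp in(("top",p),("scene",p2)):
    d=np.load(f"pics/{n}0.npy")
    b=big(hsv(pp,(100,120,60),(130,255,255),(240,205,330,240)));w=B(ray(n,b,.026));print(n,"blue x,y range",w.min(0),w.max(0))
    b=big(hsv(pp,(8,130,120),(22,255,255),(200,180,370,225)));w=B(ray(n,b,.042));print(n,"pad",w.min(0),w.max(0), "z20",B(ray(n,b,.02)).min(0))
```

```text
top grip [ 0.5162 -0.0421] [0.0399 0.0285] 81.28392791748047 [[0.16665798 0.00331328]]
top pred bbox [285.99005034 218.20136421] [299.55680179 227.97739056] meas [286. 219.] [298. 229.]
scene pred bbox [265.80029203 207.82969548] [282.20449355 228.45265714] meas [269. 210.] [282. 226.]
top blue x,y range [ 0.0984593  -0.03668311] [0.20536835 0.02938398]
top pad [-0.04031675 -0.16780207] [ 0.04432597 -0.15019459] z20 [-0.0432311  -0.17146577]
scene blue x,y range [ 0.10752346 -0.03022883] [0.2051569  0.02509787]
scene pad [ 0.42612151 -0.03588002] [0.43466315 0.02751645] z20 [ 0.43616031 -0.02112034]
```

```bash
python3 -m creep '{"angular":[[6.8,0,0],[6.8,0,0],[6.8,0,0],[6.8,0,0],[6.8,0,0],[6.8,0,0],[6.8,0,0],[6.8,0,0],[6.8,0,0],[6.8,0,0],[6.8,0,0],[6,0,0],[0,0,0]],"travel":[[0,0,0],[0,0,0],[0,0,0],[0,0,0],[0,0,0],[0,0,0],[0,0,0],[0,0,0],[0,0,0],[0,0,0],[0,0,0],[0,0,0],[0,0,0]],"hand":[1,1,1,1,1,1,1,1,1,1,1,1,1]}'
```

```text
time_s: 1.18
ee_pos: [0.1714, 0.601, 0.4044]
eef_rot: [[-0.0, 0.122, 0.992], [-0.001, 0.992, -0.122], [-1.0, -0.001, -0.0]]
contact_force: [0.0, 0.3, 0.4]
opening: 0.0913
```

```bash
python3 -m creep '{"angular":[[0,0,0],[0,0,0],[0,0,0],[0,0,0],[0,0,0],[0,0,0],[0,0,0],[0,0,0],[0,0,0],[0,0,0],[0,0,0],[0,0,0],[0,0,0],[0,0,0],[0,0,0],[0,0,0],[0,0,0],[0,0,0],[0,0,0],[0,0,0]],"travel":[[0,-3.1,2.2],[0,-3.1,2.2],[0,-3.1,2.2],[0,-3.1,2.2],[0,-3.1,2.2],[0,-3.1,2.2],[0,-3.1,2.2],[0,-3.1,2.2],[0,-3.1,2.2],[0,-3.1,2.2],[0,-3.1,2.2],[0,-3.1,2.2],[0,-3.1,2.2],[0,-3.1,2.2],[0,-3.1,2.2],[0,-3.1,2.2],[0,-3.1,2.2],[0,-3.1,2.2],[0,-3.1,2.2],[0,0,0]],"hand":[1,1,1,1,1,1,1,1,1,1,1,1,1,1,1,1,1,1,1,1]}'
python3 - <<'E'
from h import *
s=env.get_state();p,d=env.capture("wrist");cv2.imwrite("pics/w1.png",p);np.save("pics/w1.npy",d);np.savez("pics/w1s.npz",t=s['ee_pos'],R=s['eef_rot'])
print(s['ee_pos'],s['qpos'],env.get_calibration("wrist"))
E
```

```text
time_s: 2.85
ee_pos: [0.5203, -0.0377, 0.4046]
eef_rot: [[0.002, 0.116, 0.993], [-0.002, 0.993, -0.116], [-1.0, -0.001, 0.002]]
contact_force: [-0.7, 0.1, 0.0]
opening: 0.0915
[ 0.5203245  -0.03772918  0.40464275] [-1.86487249e-01  3.48544068e-01  1.59887106e+00 -1.34715817e-03
  1.19185762e+00 -6.96214869e-02] {'camera_matrix': array([[368.63380387,   0.        , 275.64426936],
       [  0.        , 368.63380387, 213.92514891],
       [  0.        ,   0.        ,   1.        ]]), 'tool_from_camera': array([[-7.21556128e-04, -2.53678271e-01,  9.67288382e-01,
         1.99788372e-02],
       [-1.27544449e-03, -9.67287614e-01, -2.53679021e-01,
         7.16631369e-02],
       [ 9.99998926e-01, -1.41676629e-03,  3.74399752e-04,
         3.32089856e-04],
       [ 0.00000000e+00,  0.00000000e+00,  0.00000000e+00,
         1.00000000e+00]])}
```

View pics/w1.png

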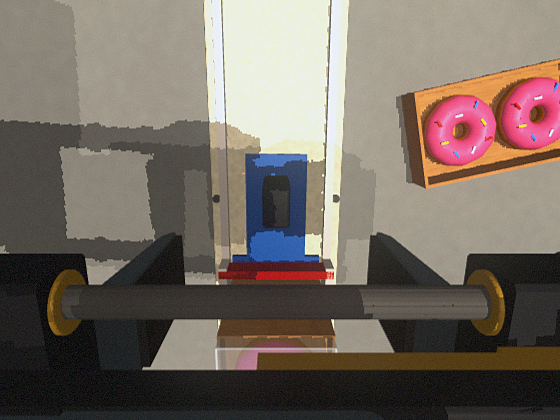

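The wrist picture shows the tongue (columns 247–308, nose at row 154), the grip (columns 262–290, rows 175–228) and the gate at row 270. I'll measure lateral offset and yaw from the tongue edges.

```bash
cat >> h.py <<'E'
def wray(uv,z,t,Rt):
    c=env.get_calibration("wrist");T=np.array(c["tool_from_camera"]);K=np.array(c["camera_matrix"])
    uv=np.atleast_2d(uv).astype(float);d=np.c_[uv,np.ones(len(uv))]@np.linalg.inv(K).T@(Rt@T[:3,:3]).T
    o=t+Rt@T[:3,3];return o+d*((z-o[2])/d[:,2])[:,None]
E
python3 - <<'E'
from h import *
s=np.load("pics/w1s.npz");t,R=s['t'],s['R'];p=cv2.imread("pics/w1.png")
tl=lambda w:(w-t)@R   # tool coords
b=hsv(p,(100,110,40),(130,255,255),(235,140,320,262))
rows=np.arange(162,246,4);L=[];Rr=[]
for r in rows:
    x=np.flatnonzero(b[r]);L.append((x[0]-.5,r));Rr.append((x[-1]+.5,r))
for nm,e in(("left",L),("right",Rr)):
    w=tl(wray(np.array(e),.026,t,R));k=np.polyfit(w[:,1],w[:,2],1);print("tongue",nm,"z=%.4f slope deg %.2f"%(np.polyval(k,w[:,1].mean()),np.degrees(np.arctan(k[0]))),"res",np.std(w[:,2]-np.polyval(k,w[:,1])))
x=[np.flatnonzero(b[:,c])[0] for c in range(255,300,5)];w=tl(wray(np.array([[c,r-.5] for c,r in zip(range(255,300,5),x)]),.026,t,R));print("nose y",w[:,1].mean(), np.polyfit(w[:,2],w[:,1],1)[0])
g=hsv(p,(0,0,0),(180,255,70),(255,168,298,240));c=big(g);print("grip bbox",c.min(0),c.max(0))
for z in(.076,.026):w=tl(wray(c,z,t,R));print("grip",z,w[:,1:].min(0),w[:,1:].max(0))
E
```

```text
tongue left z=-0.0291 slope deg 0.25 res 0.0002490017142416466
tongue right z=0.0302 slope deg 0.33 res 0.00028367200598763764
nose y 0.03721336666967455 -0.014774930543945896
grip bbox [262. 176.] [289. 227.]
grip 0.076 [-0.02112811 -0.01145596] [0.02378184 0.01209424]
grip 0.026 [-0.03616411 -0.01336611] [0.0160231  0.01400019]
```

```bash
python3 -m creep '{"angular":[[0.3,0,0],[0,0,0],[0,0,0],[0,0,0],[0,0,0],[0,0,0]],"travel":[[0,-0.27,0.04],[2.5,0,0],[2.5,0,0],[2.5,0,0],[2.5,0,0],[0,0,0]],"hand":[1,1,1,1,1,1]}'
python3 - <<'E'
from h import *
s=env.get_state();t,R=s['ee_pos'],s['eef_rot'];p,_=env.capture("wrist");cv2.imwrite("pics/w2.png",p);np.savez("pics/w2s.npz",t=t,R=R)
tl=lambda w:(w-t)@R
b=hsv(p,(100,110,40),(130,255,255),(215,90,350,330))
ok=[r for r in range(90,330) if b[r].any()];print("blue rows",ok[0],ok[-1])
for q in(0,1):
    e=[(np.flatnonzero(b[r])[-q]+(q-.5),r) for r in range(ok[0]+8,ok[0]+130,4) if b[r].any()]
    w=tl(wray(np.array(e),.026,t,R));k=np.polyfit(w[:,1],w[:,2],1);print(np.polyval(k,w[:,1].mean()),np.degrees(k[0]),np.std(w[:,2]-np.polyval(k,w[:,1])))
w=tl(wray([[275,ok[0]]],.026,t,R));print("nose y",w)
g=hsv(p,(0,0,0),(180,255,70),(245,ok[0]+10,310,ok[0]+200));c=big(g);print(c.min(0),c.max(0),tl(wray(c,.076,t,R)).min(0),tl(wray(c,.076,t,R)).max(0))
E
```

```text
time_s: 3.4
ee_pos: [0.5159, -0.0343, 0.3013]
eef_rot: [[-0.006, 0.119, 0.993], [0.001, 0.993, -0.119], [-1.0, 0.0, -0.006]]
contact_force: [-1.3, 0.5, -0.6]
opening: 0.0911
blue rows 173 284
-0.0217837251144301 0.36466711920530853 0.00020398475560423138
0.03766121320844264 0.022712771659157364 0.00020301232976696737
nose y [[2.75308660e-01 3.41434000e-02 1.90790982e-05]]
[268. 203.] [308. 282.] [ 0.22516189 -0.02474561 -0.00424833] [0.22532472 0.02427231 0.01940138]
```

View pics/w2.png

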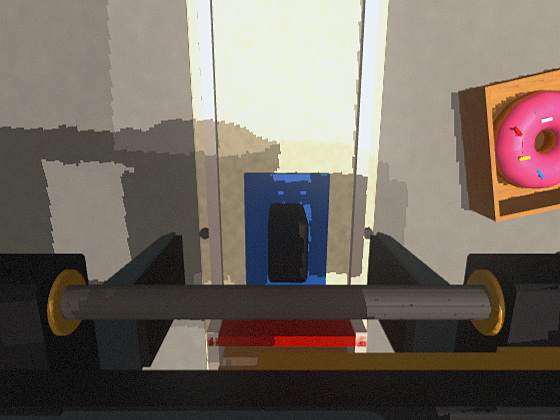

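The grip is 7.5 mm off-centre (columns 268–308), so the earlier pose was probably not settled. I'll hold for a moment and re-measure.

```bash
cat > m.py <<'E'
from h import *
import sys
s=env.get_state();t,R=s['ee_pos'],s['eef_rot'];print(s['time_s'],t,np.abs(s['qd']).max(),np.round(R[:,0],4),np.degrees(np.arctan2(R[0,1],R[1,1])))
p,_=env.capture("wrist");cv2.imwrite(sys.argv[1],p)
tl=lambda w:(w-t)@R
b=hsv(p,(100,110,40),(130,255,255),(205,60,350,284))
ok=[r for r in range(60,284) if b[r].sum()>255*20];print("blue rows",ok[0],ok[-1])
for q in(0,1):
    e=[(np.flatnonzero(b[r])[-q]+(q-.5),r) for r in range(ok[0]+6,min(ok[-1],282),3)]
    w=tl(wray(np.array(e),.026,t,R));k=np.polyfit(w[:,1],w[:,2],1);print("edge z",np.polyval(k,w[:,1].mean()),"deg",np.degrees(k[0]),"sd",np.std(w[:,2]-np.polyval(k,w[:,1])))
print("nose y",tl(wray([[275,ok[0]-.5]],.026,t,R))[0,1])
E
python3 -m creep '{"angular":[[0,0,0],[0,0,0],[0,0,0],[0,0,0]],"travel":[[0,0,0],[0,0,0],[0,0,0],[0,0,0]],"hand":[1,1,1,1]}'; python3 m.py pics/w3.png
```

```text
time_s: 3.78
ee_pos: [0.518, -0.0355, 0.3059]
eef_rot: [[0.002, 0.122, 0.993], [-0.0, 0.993, -0.122], [-1.0, -0.0, 0.002]]
contact_force: [0.2, -0.1, 0.5]
opening: 0.0916
3.7833 [ 0.51797143 -0.0354652   0.30589479] 0.007195313966108832 [ 2.e-03 -4.e-04 -1.e+00] 6.993457864134583
blue rows 171 283
edge z -0.026210298332144676 deg 0.11553897194738652 sd 0.00019868996413392623
edge z 0.03320278320900976 deg 0.08194201349809882 sd 0.0002065672124378877
nose y 0.03524515084577905
```

```bash
python3 -m creep '{"angular":[[0.1,0,0],[0,0,0],[0,0,0],[0,0,0],[0,0,0],[0,0,0],[0,0,0]],"travel":[[0,-0.24,0.18],[0,-0.24,0.17],[0.5,0,0],[0.5,0,0],[0,0,0],[0,0,0],[0,0,0]],"hand":[1,1,1,1,1,1,1]}'; python3 m.py pics/w4.png
```

```text
time_s: 4.42
ee_pos: [0.5206, -0.0407, 0.2945]
eef_rot: [[-0.0, 0.124, 0.992], [0.0, 0.992, -0.124], [-1.0, 0.0, -0.0]]
contact_force: [0.1, 0.1, 1.1]
opening: 0.0911
4.4167 [ 0.52055446 -0.04068298  0.29452732] 0.005389643746819044 [-5.e-04  1.e-04 -1.e+00] 7.113811563827303
blue rows 166 283
edge z -0.02877766253548777 deg -0.0662695282699587 sd 0.00019539525147222367
edge z 0.030699566434157263 deg -0.1035812869888623 sd 0.0002014603493573423
nose y 0.0402174851710709
```

```bash
python3 -m creep '{"angular":[[0,0,0],[0,0,0],[0,0,0],[0,0,0],[0,0,0],[0,0,0],[0,0,0],[0,0,0],[0,0,0],[0,0,0],[0,0,0]],"travel":[[0,0,0.08],[0.9,0,0],[0.9,0,0],[0.9,0,0],[0.9,0,0],[0.9,0,0],[0.9,0,0],[0.9,0,0],[0,0,0],[0,0,0],[0,0,0]],"hand":[1,1,1,1,1,1,1,1,1,1,1]}'; python3 m.py pics/w5.png
```

```text
time_s: 5.38
ee_pos: [0.5215, -0.0409, 0.2319]
eef_rot: [[0.0, 0.124, 0.992], [-0.0, 0.992, -0.124], [-1.0, -0.0, 0.0]]
contact_force: [-0.1, -0.5, 0.7]
opening: 0.0909
5.3833 [ 0.52152178 -0.04085522  0.2318599 ] 0.009019237169130504 [ 2.e-04 -1.e-04 -1.e+00] 7.11522175420572
blue rows 181 283
edge z -0.03004873188043857 deg 0.04983141201133008 sd 0.00015528163703265133
edge z 0.029573803852688495 deg -0.056400430469414536 sd 0.00014970346798599864
nose y 0.04051380068566212
```

View pics/w5.png

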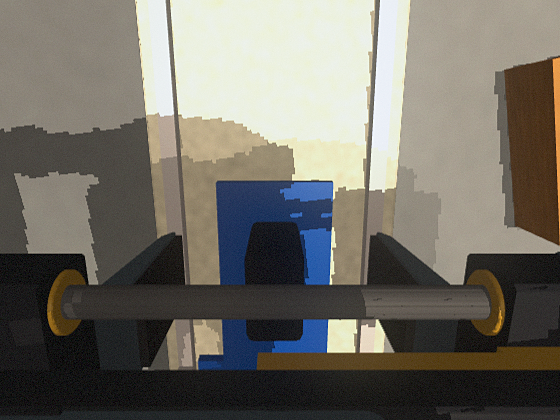

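The grip (columns 246–304) is centred between the fingers, and the tongue edges are symmetric within 0.3 mm. I'll close.

```bash
python3 -m creep '{"angular":[[0,0,0],[0,0,0],[0,0,0],[0,0,0],[0,0,0],[0,0,0],[0,0,0],[0,0,0],[0,0,0],[0,0,0],[0,0,0],[0,0,0]],"travel":[[0,0,0],[0,0,0],[0,0,0],[0,0,0],[0,0,0],[0,0,0],[0,0,0],[0,0,0],[0,0,0],[0,0,0],[0,0,0],[0,0,0]],"hand":[0.7,0.5,0.4,0.3,0,0,0,0,0,0,0,0]}' 20; python3 -c "
from h import *
s=env.get_state();print(s['contact_force'],s['ft_torque'],(s['contact_force']@s['eef_rot']))"
```

```text
time_s: 6.43
ee_pos: [0.5213, -0.0408, 0.2317]
eef_rot: [[-0.0, 0.124, 0.992], [0.0, 0.992, -0.124], [-1.0, -0.0, -0.0]]
contact_force: [-0.7, 0.0, 0.6]
opening: 0.0241
[-0.71267128  0.0087487   0.59188053] [-0.12014307  0.15367062 -0.08289135] [-0.59175001 -0.07959963 -0.7083751 ]
```

```bash
python3 -m creep '{"angular":[[0,0,0],[0,0,0],[0,0,0],[0,0,0],[0,0,0],[0,0,0],[0,0,0],[0,0,0],[0,0,0],[0,0,0],[0,0,0],[0,0,0],[0,0,0],[0,0,0]],"travel":[[0,0.1,0],[0,0.2,0],[0,0.2,0],[0,0.2,0],[0,0.2,0],[0,0.2,0],[0,0.3,0],[0,0.3,0],[0,0.3,0],[0,0.3,0],[0,0.3,0],[0,0.3,0],[0,0.3,0],[0,0.3,0]],"hand":[0,0,0,0,0,0,0,0,0,0,0,0,0,0]}' 20; python3 -c "
from h import *
s=env.get_state();print(s['ft_torque'],(s['contact_force']@s['eef_rot']))
p,d=env.capture('scene');cv2.imwrite('pics/s1.png',cv2.resize(p[130:330,150:420],None,fx=2.9,fy=2.9,interpolation=2))
p,d=env.capture('wrist');cv2.imwrite('pics/w6.png',p)"
```

```text
time_s: 7.6
ee_pos: [0.5258, -0.0065, 0.2317]
eef_rot: [[-0.0, 0.124, 0.992], [-0.001, 0.992, -0.124], [-1.0, -0.001, 0.0]]
contact_force: [-1.3, -9.3, 0.7]
opening: 0.0241
[-1.36090601  0.22704925  0.03555421] [-0.72537229 -9.36451667 -0.16469743]
```

View pics/s1.png

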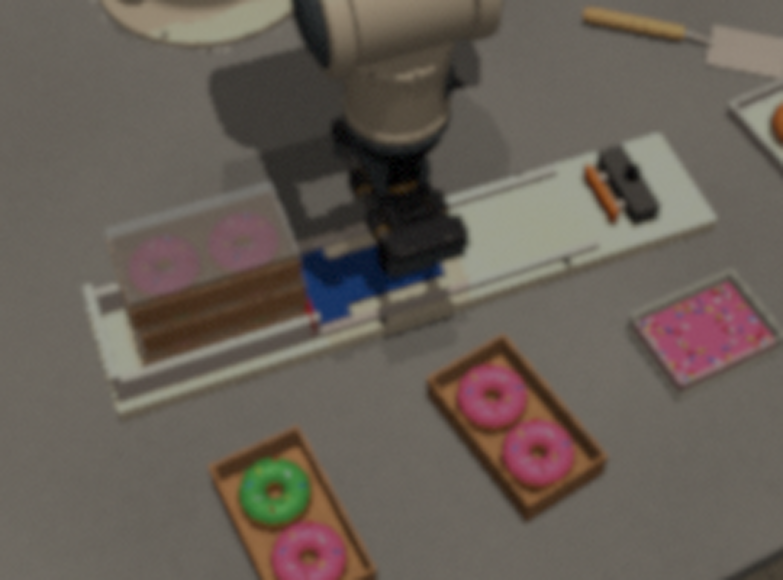

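The stack is intact against the gate, axial drag is 9 N and lateral force about 0. I'll continue.

```bash
python3 -m creep '{"angular":[[0,0,0],[0,0,0],[0,0,0],[0,0,0],[0,0,0],[0,0,0],[0,0,0],[0,0,0],[0,0,0],[0,0,0],[0,0,0],[0,0,0],[0,0,0],[0,0,0],[0,0,0],[0,0,0],[0,0,0],[0,0,0],[0,0,0],[0,0,0]],"travel":[[0,0.2,0],[0,0.3,0],[0,0.3,0],[0,0.3,0],[0,0.3,0],[0,0.3,0],[0,0.3,0],[0,0.3,0],[0,0.3,0],[0,0.3,0],[0,0.3,0],[0,0.3,0],[0,0.3,0],[0,0.3,0],[0,0.3,0],[0,0.3,0],[0,0.3,0],[0,0.3,0],[0,0.3,0],[0,0.3,0]],"hand":[0,0,0,0,0,0,0,0,0,0,0,0,0,0,0,0,0,0,0,0]}' 20; python3 -c "
from h import *
s=env.get_state();print(s['ft_torque'],(s['contact_force']@s['eef_rot']))"
```

```text
time_s: 9.37
ee_pos: [0.533, 0.0519, 0.2317]
eef_rot: [[-0.0, 0.124, 0.992], [-0.001, 0.992, -0.124], [-1.0, -0.001, -0.0]]
contact_force: [-1.4, -11.5, 0.7]
opening: 0.024
[-1.79756647  0.21724923 -0.02088093] [-6.65024419e-01 -1.15832834e+01 -7.50516582e-03]
```

```bash
python3 -m creep '{"angular":[[0,0,0],[0,0,0],[0,0,0],[0,0,0],[0,0,0],[0,0,0],[0,0,0],[0,0,0],[0,0,0],[0,0,0],[0,0,0],[0,0,0],[0,0,0],[0,0,0],[0,0,0],[0,0,0],[0,0,0],[0,0,0],[0,0,0],[0,0,0]],"travel":[[0,0.3,0],[0,0.4,0],[0,0.4,0],[0,0.4,0],[0,0.4,0],[0,0.4,0],[0,0.4,0],[0,0.4,0],[0,0.4,0],[0,0.4,0],[0,0.4,0],[0,0.4,0],[0,0.4,0],[0,0.4,0],[0,0.4,0],[0,0.4,0],[0,0.4,0],[0,0.3,0],[0,0.2,0],[0,0.1,0]],"hand":[0,0,0,0,0,0,0,0,0,0,0,0,0,0,0,0,0,0,0,0]}' 25
python3 - <<'E'
from h import *
s=env.get_state();t,R=s['ee_pos'],s['eef_rot'];print(s['ft_torque'],(s['contact_force']@R))
p,_=env.capture("wrist");cv2.imwrite("pics/w7.png",p)
q,_=env.capture("top");cv2.imwrite("pics/t7.png",q)
tl=lambda w:(w-t)@R
b=big(hsv(p,(100,110,40),(130,255,255),(190,100,380,284)));print("nose",tl(wray([[275,b[:,1].min()-.5]],.026,t,R)))
m=hsv(p,(5,150,100),(22,255,255),(150,0,420,180));
c=big(m);print("pad px",c.min(0),c.max(0))
for z in(.042,.02):w=tl(wray(c,z,t,R));print(z,w.min(0),w.max(0))
E
```

```text
time_s: 11.03
ee_pos: [0.542, 0.1249, 0.2317]
eef_rot: [[-0.0, 0.124, 0.992], [-0.0, 0.992, -0.124], [-1.0, -0.0, -0.0]]
contact_force: [-0.3, -5.4, 1.6]
opening: 0.024
[-1.02443102  0.1512463   0.00234393] [-1.56014295 -5.42891631  0.37592241]
nose [[2.05700318e-01 4.00262399e-02 9.52599148e-05]]
pad px [190.  55.] [351.  75.]
0.042 [ 0.18967242  0.08939647 -0.03634599] [0.18968484 0.09743232 0.03299244]
0.02 [ 0.21167049  0.091695   -0.04110037] [0.21168452 0.10077257 0.03722668]
```

View pics/w7.png

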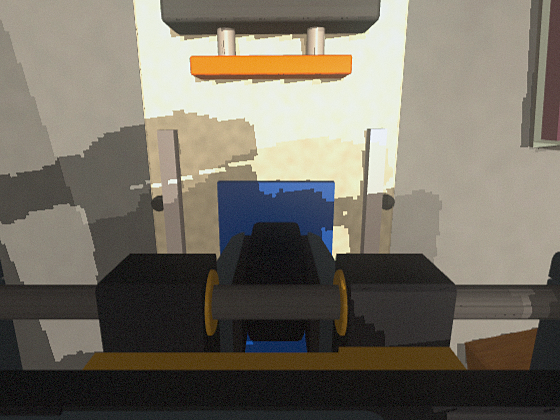

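The wrist view shows the pad (rows 55–75, columns 190–351) square ahead and the nose at row 181 with no slip. The gap is about 50 mm. I'll advance 45 mm, then creep.

```bash
cat > n.py <<'E'
from h import *
import sys
s=env.get_state();t,R=s['ee_pos'],s['eef_rot'];print(s['time_s'],"F tool",np.round(s['contact_force']@R,2),"run",(t@np.array([.124,.9923,0])))
p,_=env.capture("wrist");cv2.imwrite(sys.argv[1],p);tl=lambda w:(w-t)@R
b=hsv(p,(100,110,40),(130,255,255),(225,100,325,284));r0=np.flatnonzero((b>0).sum(1)>30)[0]
m=hsv(p,(5,150,100),(22,255,255),(150,0,420,200));rr=np.flatnonzero((m>0).sum(1)>70);g=p[:rr[0],:,:].mean(2)
k=np.flatnonzero(g[:,275]<110) if rr[0]>0 else []
print("nose row",r0,"pad rows",rr[0],rr[-1],"block edge row",k[-1] if len(k) else None)
Y=lambda r,z:tl(wray([[275,r]],z,t,R))[0,1]
print("nose y",Y(r0-.5,.026),"pad rear top",Y(rr[0]-.5,.042),"pad front",Y(rr[-1]+.5,.042),Y(rr[-1]+.5,.024), "block",Y(k[-1]+.5,.058) if len(k) else None)
E
python3 n.py pics/w8.png
python3 -m creep '{"angular":[[0,0,0],[0,0,0],[0,0,0],[0,0,0],[0,0,0],[0,0,0],[0,0,0],[0,0,0],[0,0,0],[0,0,0],[0,0,0],[0,0,0],[0,0,0],[0,0,0],[0,0,0],[0,0,0],[0,0,0],[0,0,0]],"travel":[[0,0.2,0],[0,0.3,0],[0,0.3,0],[0,0.3,0],[0,0.3,0],[0,0.3,0],[0,0.3,0],[0,0.3,0],[0,0.3,0],[0,0.3,0],[0,0.3,0],[0,0.3,0],[0,0.3,0],[0,0.3,0],[0,0.2,0],[0,0.2,0],[0,0,0],[0,0,0]],"hand":[0,0,0,0,0,0,0,0,0,0,0,0,0,0,0,0,0,0]}' 25;python3 n.py pics/w9.png
```

```text
11.1333 F tool [-1.61 -1.24 -0.76] run 0.19122295628755337
nose row 182 pad rows 56 74 block edge row 33
nose y 0.0400260530375383 pad rear top 0.09721638482134579 pad front 0.08957230728255013 0.09147142057471398 block 0.10261703979982219
time_s: 12.68
ee_pos: [0.5477, 0.1699, 0.2317]
eef_rot: [[0.0, 0.124, 0.992], [0.001, 0.992, -0.124], [-1.0, 0.001, 0.0]]
contact_force: [-0.1, 2.7, -0.9]
opening: 0.0236
12.6833 F tool [ 0.87  2.67 -0.42] run 0.23649074021041283
nose row 182 pad rows 158 177 block edge row 134
nose y 0.04002151019414393 pad rear top 0.05384621996081195 pad front 0.044622472437374654 0.041755144855480084 block 0.06485565037202458
```

The gap is about 4.5 mm and there is no contact yet. I'll creep on.

```bash
python3 -m creep '{"angular":[[0,0,0],[0,0,0],[0,0,0],[0,0,0],[0,0,0],[0,0,0],[0,0,0],[0,0,0]],"travel":[[0,0.1,0],[0,0.1,0],[0,0.1,0],[0,0.1,0],[0,0.1,0],[0,0.1,0],[0,0,0],[0,0,0]],"hand":[0,0,0,0,0,0,0,0]}' 25;python3 n.py pics/w10.png
```

```text
time_s: 13.4
ee_pos: [0.5484, 0.1756, 0.2317]
eef_rot: [[-0.0, 0.124, 0.992], [0.0, 0.992, -0.124], [-1.0, 0.0, -0.0]]
contact_force: [-0.4, -2.4, -1.2]
opening: 0.0238
13.4 F tool [ 1.24 -2.45 -0.05] run 0.24221766031868902
nose row 188 pad rows 167 186 block edge row 166
nose y 0.0369248456366914 pad rear top 0.04972982150511025 pad front 0.04039135204885586 0.037074764253020795 block 0.05179760557143178
```

```bash
python3 -m creep '{"angular":[[0,0,0],[0,0,0],[0,0,0],[0,0,0],[0,0,0],[0,0,0]],"travel":[[0,0.1,0],[0,0.1,0],[0,0.05,0],[0,0,0],[0,0,0],[0,0,0]],"hand":[0,0,0,0,0,0]}' 25;python3 n.py pics/w11.png
```

```text
time_s: 13.95
ee_pos: [0.5487, 0.178, 0.2317]
eef_rot: [[-0.0, 0.124, 0.992], [-0.0, 0.992, -0.124], [-1.0, -0.0, -0.0]]
contact_force: [0.4, -4.4, -0.8]
opening: 0.0239
13.95 F tool [ 0.76 -4.31  0.98] run 0.24462273037438845
nose row 188 pad rows 167 186 block edge row 166
nose y 0.03692545741564712 pad rear top 0.049730502755328115 pad front 0.04039205213855149 0.03707537155608992 block 0.05179832665829495
```

The push-in is about 4 mm, with 4.3 N at the wrist including friction. I'll release and lift straight up.

```bash
python3 -m creep '{"angular":[[0,0,0],[0,0,0],[0,0,0],[0,0,0],[0,0,0],[0,0,0],[0,0,0],[0,0,0]],"travel":[[0,0,0],[0,0,0],[0,0,0],[0,0,0],[0,0,0],[0,0,0],[0,0,0],[0,0,0]],"hand":[0.35,0.45,0.55,0.6,0.6,0.6,0.6,0.6]}' 25;python3 n.py pics/w12.png
python3 -m creep '{"angular":[[0,0,0],[0,0,0],[0,0,0],[0,0,0],[0,0,0],[0,0,0],[0,0,0],[0,0,0],[0,0,0],[0,0,0],[0,0,0],[0,0,0]],"travel":[[-0.5,0,0],[-1,0,0],[-1.5,0,0],[-2,0,0],[-2,0,0],[-2,0,0],[-2,0,0],[-2,0,0],[-2,0,0],[0,0,0],[0,0,0],[0,0,0]],"hand":[0.6,0.6,0.6,0.6,0.6,0.6,0.6,0.6,0.6,0.6,0.6,0.6]}'; python3 n.py pics/w13.png
python3 -c "
from h import *
p,_=env.capture('scene');cv2.imwrite('pics/s2.png',cv2.resize(p[130:330,150:420],None,fx=2.9,fy=2.9,interpolation=2))
w=cv2.imread('pics/w13.png');cv2.imwrite('pics/fin.png',w)"
```

```text
time_s: 14.67
ee_pos: [0.5487, 0.178, 0.2317]
eef_rot: [[0.0, 0.124, 0.992], [0.0, 0.992, -0.124], [-1.0, 0.0, 0.0]]
contact_force: [-0.2, 0.3, 0.5]
opening: 0.0547
14.6667 F tool [-0.5   0.29 -0.29] run 0.24466186653541724
nose row 188 pad rows 167 187 block edge row 166
nose y 0.03692388221120645 pad rear top 0.049729262707486406 pad front 0.03991665507882686 0.03654978560275391 block 0.051797063320288286
time_s: 15.72
ee_pos: [0.5484, 0.1779, 0.3819]
eef_rot: [[0.0, 0.124, 0.992], [-0.0, 0.992, -0.124], [-1.0, -0.0, 0.0]]
contact_force: [-0.7, -0.5, -0.4]
opening: 0.0548
15.7167 F tool [ 0.4  -0.55 -0.61] run 0.24455204335492386
nose row 156 pad rows 146 154 block edge row 145
nose y 0.03820538077875577 pad rear top 0.048290317566021514 pad front 0.04065356944785192 0.03890854304701805 block 0.049459483392781514
```

View pics/s2.png

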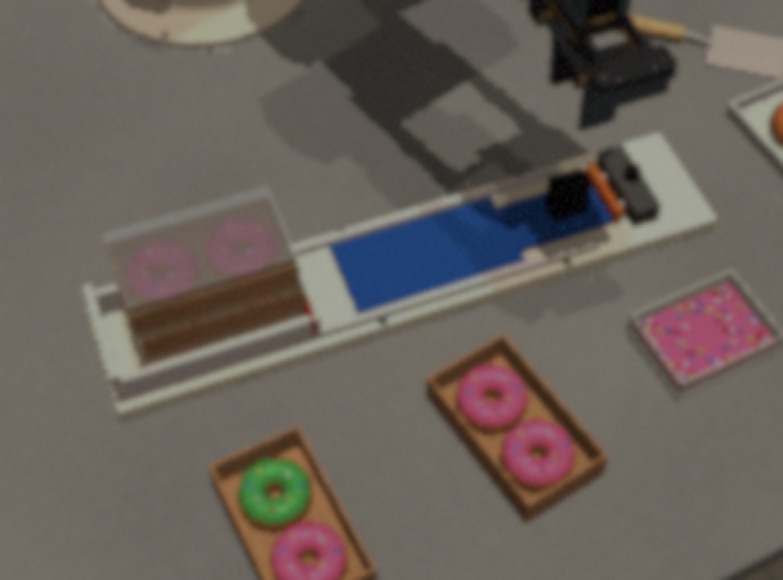

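View pics/w13.png

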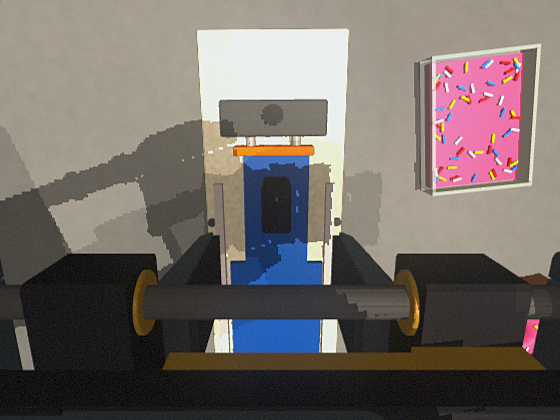

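The stack is upright and level behind the gate, and the board is fully clear of it. The nose touches the pad (rows 146–156), which stays pushed in about 3.5 mm after release. I'll hand the job in.

```bash
python3 -c "
from plant import env
print(env.close_job())"
```

```text
the job is handed in; nothing more can be done
None
```

The job is done and handed in at about 15.8 s. I gripped the board by its black grip at 20–25 N and drew it about 220 mm along the runway. I then crept it against the stop pad, let go and lifted the gripper 15 cm clear.

- **Drawing:** The force along the runway, read at the end of each move, was at most 11.6 N. Sideways force stayed around 1 N or less, and the board did not slip in the grip.
- **Stop pad:** It was pushed in about 3.5–4 mm of its 20 mm travel. After release it was still in about 3.5 mm, with the nose touching it.
- **Boxes:** The last scene picture shows all three neatly stacked and upright in the bay, with the board's tail clear of the gate.
- **Other things:** The open boxes and the sprinkle tray look untouched. I did not measure any of the bystanders again.
- **What disagreed:** My first wrist-camera measurement was up to 8 mm off because the arm had not settled. I measured again and corrected it before gripping. The push-in comes from camera readings, good to about 1 mm.

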